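Set the free play of a dental articulator

TASK

Lift the dental articulator by the blue rib on its upper frame and set it down gently in the middle of the blue silicone mat. Then take it by the upright incisal pin and rock the upper frame back until it meets the red-handled stop and forward again as far as it goes, to feel how much free play it has. Slide the stop forward until about 3 mm of play is left, check by rocking the frame back against the stop by the pin once more, and leave the frame pushed fully forward and everything let go, with the things around it undisturbed.

Things in the scene. Friction and masses are not known exactly. Their poses are not given: they have to be found in the camera images.
- foot (a point): Underside of the articulator (loose, 0.9 kg, 177 mm long, 124 wide, 160 high; aluminium and steel, black condylar boxes), level with the soles of its feet. Axes: x to the rear (from incisal pin to stop), z up. The base runs from x = -85 to +92 mm. It starts on the bare bench, pin end roughly towards the robot. The offsets given below are from this point, in mm, frame fully forward.
- carry_rib: Origin: grip point on the blue carrying rib along the top of the upper frame: 60 mm long (along x), 14 mm thick (y), top at 136 mm. This point is 14 mm behind and 129 mm above the foot point, nearly over the centre of mass. The frame's flat top is at 106 mm, so 30 mm of rib stands free. Lifting it lifts the whole articulator.
- incisal_pin: Origin: grip point on the incisal pin, a round upright steel pin 10 mm in diameter at the front of the upper frame, 62 mm in front of and 140 mm above the foot point. Its top is at 160 mm; below is its clamp block, top at 112 mm. The pin moves with the upper frame.
- upper (a joint): Slide of the upper frame on the condylar posts, m: 0 when fully forward (towards the pin end), growing as it moves back. It moves easily (about 0.5 N) until its brass insert meets the stop, or its end at 0. The play is how far it goes from 0 to the stop: 4 to 13 mm at the start, different every time.
- stop_grip (a point): Grip point on the red thumb piece of the sliding stop behind the upper frame: 14 mm wide (y), 10 mm along x, free from 108 to 150 mm up, this point at 134. It stands on a dark block (16 mm along x, 24 mm wide, top at 108) on a rail along x; 4.5 N slides it, less does not. Moving it forward (-x) reduces the play by as much. The block's front face is 8 mm in front of this point.
- insert_face (a point): Middle of the rear face of the small brass insert at the rear centre of the upper frame, the face that meets the stop block (12 mm wide, 10 mm high, 103 mm above the soles). It moves with the frame.
- mat_top (a point): Centre of the top face of the blue silicone mat, 230 x 190 x 3 mm, fixed to the bench. The feet grip it: about 10 N sideways would drag the articulator.
- cast_c (a point): Centre of a stone dental cast with pink gums and ivory teeth (62 x 62 x 36 mm). Bystander.
- bowl_rim (a point): Centre of the mouth of a green mixing bowl, 110 mm across, 60 mm high. Bystander.
- syringe_c (a point): Centre of a dark blue composite syringe lying on the bench, 130 mm long, 15 mm thick. Bystander.
- primer_c (a point): Centre of a small black bottle, 30 mm across, 65 mm high. Bystander.
- dappen_rim (a point): Centre of the mouth of a small green glass dish, 44 mm across, 30 mm high. Bystander.
- spatula_grip (a point): Handle of an orange spatula lying on the bench, 170 mm long. Bystander.

How it is judged:
By the outcome, as a careful person would: the job done as asked, in the order asked, and still so for the second after the job is handed in, with the robot touching nothing.
It also fails if it takes over 69 s, if anything falls off the work surface, if the arm or the gripper's body presses on something with over 40 N, if the wrist force passes 120 N, or if a joint passes its speed limit or range.

ROBOT

A 6-joint arm with a two-finger parallel gripper is mounted at the origin on the work surface. World frame = base frame: x ahead of the robot, y to its left, z up, the work surface at z = 0. Lengths are in m, angles in rad, forces in N, time in s.
With the tool pointing down it reaches from about 0.35 to 0.925 m from the base axis. Payload 6.4 kg.
Tool frame: the origin (TCP) lies at the very end of the fingers, on their centre line; the grasp point (between the pads) lies 19 mm behind it; y points along the fingers, z is the direction in which the jaws open and shut, and the axes are right-handed (so a half turn about y gives the same grasp; the last joint's range is limited). The gripper opens to 85 mm and grips with 20 to 120 N. Pads are 22 mm wide; open, the fingers measure 114 mm over their backs; the gripper's body (76 mm by 85 mm) begins 54 mm behind the grasp point. The pads swing forward as they close: fully open they stand 13 mm farther back than shut.
Start: joints at [-1.383, 0.245, 1.558, -0, 1.339, -0.174], TCP at [0.23, -0.608, 0.231] pointing down, gripper open.
Joint ranges: [-3.13, 3.13], [-1.02, 2.26], [0.13, 2.54], [-0.95, 4.09], [0.21, 2.88], [-2.74, 2.74]. Speed limits (rad/s): [2.57, 2.57, 3.14, 3.14, 3.14, 3.14].

INTERFACE

Orientations are given as a unit quaternion [w, x, y, z].
In Python, from cell import bot, eyes gives the robot as it stands. The module is installed in compiled form; this text tells all that it offers.
- The arm moves only by the tool play_rows, never from a script. Its argument "commands" is a list of rows, each an object with "claw": the opening, from 0 (shut) to 1 (fully open); "dp": the shift along the tool's x, y, z in m, a list of three; "turn": the turn about the tool's y in rad. In form: [{"claw": claw, "dp": [x, y, z], "turn": turn}, ...]. A call has 1 to 5 rows; each row shifts and turns the commanded pose from where the row before left it, along the tool's axes as they then stand; what a row does not reach is not made up. A row lasts 1/8 s, in which the tool goes at most 62.5 mm and 10.7 degrees, less where a joint would pass 70% of its speed; a pose out of reach is approached as far as the arm can. A call with a gripper value outside its range is refused whole. The fingers move at their own pace and stop on an object; the grip force is fixed at half the most. Time passes only in rows, so rows that do not move let the fingers close. It gives the time, the measured TCP pose, the force and the opening at its end, in the units of the state.
- bot.read_state(): the state, without advancing time (a new reading comes with each control period).
- eyes.get_image(name): name is "scene" or "side" or "wrist"; returns (picture, depth): 480x640x3 uint8, red, green, blue; 480x640 float32, m along the optical axis (not along the pixel's ray), 0 where there is no reading.
- eyes.calibration(name): a dict with "fov_y" (degrees; the focal length in pixels is half the picture's height over the tangent of half this angle, whatever the lens; pixels are square), "cx", "cy" (the principal point, pixels), "origin" and "attitude" of the camera in the world; the wrist camera has in their place "tool_from_camera" (4x4, takes a point from camera to tool coordinates, whose origin is the TCP and whose axes are the tool frame's). Camera axes: x right, y down, z forward; pixel columns grow to the right and rows downward; lengths in m; the calibration is good to about 2 mm. A picture is of the moment at which its call begins: read the wrist's pose just before it. calibration takes no time and is no camera call.
- bot.hand_in(): hands the job in, once; it reports no verdict.
The state is a dict: "t": time; "q": joint angles; "qvel": joint speeds; "tau": joint torques, N m; "ee_pos": TCP position; "eef_rot": TCP orientation; "force": force on the tool from outside, world axes, zero at the start; "wrist_torque": the same for the moment, N m; "gripper_width": opening from 0.0 (shut) to 1.0 (fully open).
Only numpy, scipy, OpenCV 4.12 (cv2) and the standard library are available. Lean on these libraries where they do the work, as an engineer would, in place of code of your own. Each camera call takes 0.05 s, during which the arm holds its last target. There are 200 camera calls.

## Working session

There is one attempt and no reset: what is moved stays moved. The work goes in short steps, Python scripts to look and compute and a tool call to move; the robot and the scene stay as the last step left them, time stands still between calls to the robot, and variables do not carry over. Pictures are saved under pics/ and viewed, about 8 in all and at most 12, crops included, and the job is handed in when it is done.

Besides the shell and the picture viewer there is one more tool, called as a command line: name --argument value ..., lists and objects as JSON in quotes. play_rows: Moves the arm, as the interface text tells. Its arguments: {"type":"object","properties":{"commands":{"type":"array","items":{"type":"object","properties":{"claw":{"type":"number"},"dp":{"type":"array","items":{"type":"number"}},"turn":{"type":"number"}}}}},"required":["commands"]}

```bash
mkdir -p pics; cat > h.py <<'E'
import numpy as np, cv2
from cell import bot, eyes
from scipy.spatial.transform import Rotation as R
def Rq(q): return R.from_quat([q[1],q[2],q[3],q[0]]).as_matrix()
def cam(n,st=None):
    c=eyes.calibration(n); f=240/np.tan(np.radians(c['fov_y'])/2)
    if n=='wrist':
        T=np.array(c['tool_from_camera']); A=Rq(st['eef_rot'])
        return f,c['cx'],c['cy'],A@T[:3,3]+np.array(st['ee_pos']),A@T[:3,:3]
    a=np.array(c['attitude']); M=Rq(a) if a.size==4 else a.reshape(3,3)
    return f,c['cx'],c['cy'],np.array(c['origin']),M
def shot(n):
    st=bot.read_state(); p,d=eyes.get_image(n); return p,d,cam(n,st),st
def pts(d,k):
    f,cx,cy,o,M=k; v,u=np.mgrid[:480,:640]
    return np.stack([(u-cx)/f*d,(v-cy)/f*d,d],-1)@M.T+o
def ray(k,u,v,z):
    f,cx,cy,o,M=k; r=M@np.array([(u-cx)/f,(v-cy)/f,1]); return o+r*(z-o[2])/r[2]
def proj(k,P):
    f,cx,cy,o,M=k; c=(np.asarray(P)-o)@M; return c[...,0]/c[...,2]*f+cx,c[...,1]/c[...,2]*f+cy
def save(n,p): cv2.imwrite('pics/'+n+'.png',p[...,::-1])
E
python3 - <<'E'
from h import *
for n in('scene','side'):
    p,d,k,st=shot(n); save(n+'0',p); np.savez('pics/'+n+'0.npz',p=p,d=d)
    print(n,eyes.calibration(n),(d>0).mean())
print(eyes.calibration('wrist'))
s=bot.read_state(); print(s); print(Rq(s['eef_rot']).round(3))
E
```

```text
scene {'fov_y': 50.91194396379748, 'cx': 327.03058472889353, 'cy': 236.1722968869014, 'origin': array([ 1.32392789, -0.08337739,  0.88481856]), 'attitude': array([-0.27304445,  0.6909114 ,  0.62024788, -0.25175532])} 0.996005859375
side {'fov_y': 42.088127862743534, 'cx': 320.18461217417837, 'cy': 241.87852037826457, 'origin': array([0.29610931, 0.8412534 , 1.215885  ]), 'attitude': array([ 0.04717363, -0.15233964,  0.9307449 , -0.32906112])} 0.996044921875
{'fov_y': 64.55069049266446, 'cx': 315.427513435406, 'cy': 237.78257612707634, 'tool_from_camera': array([[-3.20543462e-04,  9.56483868e-01,  2.91785035e-01,
        -7.46846174e-02],
       [-8.84880221e-04, -2.91785207e-01,  9.56483460e-01,
        -1.43119706e-01],
       [ 9.99999557e-01,  4.83997133e-05,  9.39903497e-04,
        -2.81533058e-04],
       [ 0.00000000e+00,  0.00000000e+00,  0.00000000e+00,
         1.00000000e+00]])}
{'t': 0.1, 'q': array([-1.38311739e+00,  2.45735163e-01,  1.55892069e+00, -5.24349740e-05,
        1.33867870e+00, -1.74071928e-01]), 'qvel': array([-0.00085229, -0.00238321, -0.00274165, -0.00079806,  0.00052384,
        0.00106191]), 'tau': array([-5.96275986e-04, -4.30674255e+01, -3.27128756e+01, -6.39559198e-05,
        2.87070776e-03, -1.39971823e-05]), 'ee_pos': array([ 0.22995677, -0.60741899,  0.23028095]), 'eef_rot': array([ 0.12718394, -0.12722839,  0.69618614, -0.6949547 ]), 'force': array([ 0.47611811,  0.09658412, -1.07772024]), 'wrist_torque': array([0.01165354, 0.00347343, 0.03688719]), 'gripper_width': 1.0000653852224395}
[[-0.935 -0.     0.354]
 [-0.354  0.002 -0.935]
 [-0.    -1.    -0.002]]
```

View pics/scene0.png

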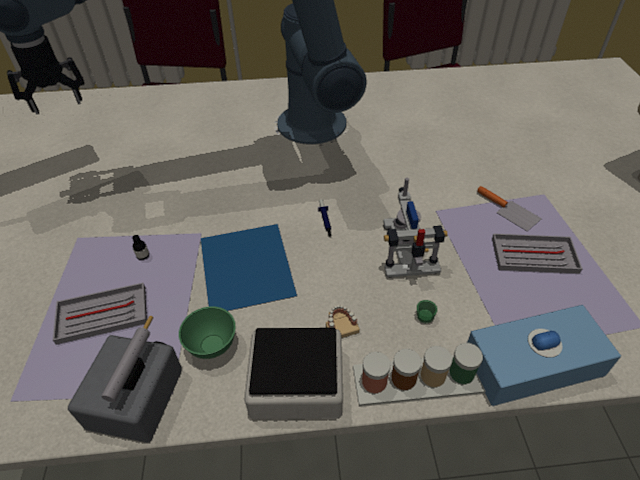

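View pics/side0.png

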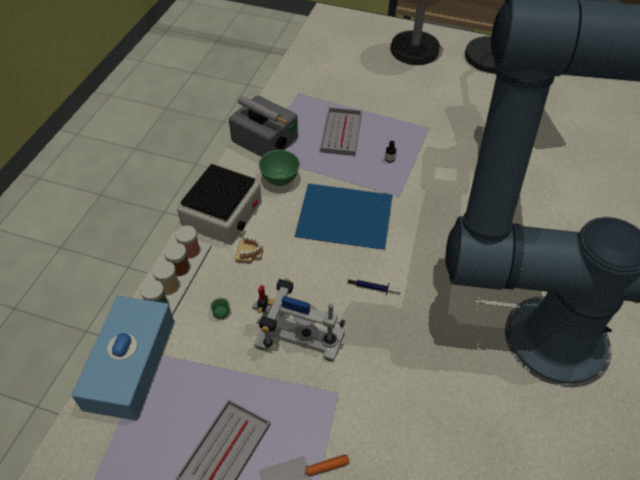

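The scene view shows the articulator around (412,235), with its rib at (412,215) and red stop at (420,240), and the mat at (248,267). In the side view the rib is at (296,304), the stop at (262,296) and the mat at (345,215). Next I'll locate them from colour and depth.

```bash
cat > m.py <<'E'
from h import *
for n,rib,red,mat in(('scene',(395,195,425,235),(412,226,430,258),(195,220,300,312)),('side',(275,290,318,318),(252,280,275,312),(290,180,398,252))):
    z=np.load(f'pics/{n}0.npz'); p,d=z['p'],z['d']; k=cam(n); P=pts(d,k)
    H=cv2.cvtColor(p,cv2.COLOR_RGB2HSV)
    blue=(H[...,0]>98)&(H[...,0]<125)&(H[...,1]>130)&(H[...,2]>50); r=((H[...,0]<8)|(H[...,0]>172))&(H[...,1]>140)&(H[...,2]>60)
    def box(m,b):
        o=np.zeros_like(m); o[b[1]:b[3],b[0]:b[2]]=m[b[1]:b[3],b[0]:b[2]]; return o
    for nm,m,zl in(('rib',box(blue,rib),(.1,.16)),('red',box(r,red),(.09,.17)),('mat',box(blue,mat),(-.01,.02))):
        Q=P[m]; Q=Q[(Q[:,2]>zl[0])&(Q[:,2]<zl[1])]
        print(n,nm,m.sum(),len(Q),'med',np.median(Q,0).round(4),'lo',np.percentile(Q,2,0).round(4),'hi',np.percentile(Q,98,0).round(4))
        if nm=='rib': Q=Q[Q[:,2]>np.percentile(Q[:,2],97)-.006]
        xy=Q[:,:2].astype(np.float32); rc=cv2.minAreaRect(xy); print('   rect',rc)
E
python3 m.py
```

```text
scene rib 109 109 med [0.5599 0.1744 0.1342] lo [0.5302 0.1692 0.13  ] hi [0.5852 0.1801 0.1373]
   rect ((0.5576837062835693, 0.17460046708583832), (0.05958651006221771, 0.0115773044526577), 1.6721177101135254)
scene red 34 34 med [0.6335 0.1737 0.1467] lo [0.6144 0.1686 0.1112] hi [0.6377 0.1821 0.1498]
   rect ((0.6130039691925049, 0.17644447088241577), (0.012025142088532448, 0.05041785165667534), 83.7151870727539)
scene mat 6119 6097 med [ 0.5679 -0.1983  0.0022] lo [ 0.4495 -0.2919 -0.0013] hi [ 0.6659 -0.1045  0.0056]
   rect ((0.5570365190505981, -0.19896775484085083), (0.2334035038948059, 0.18802528083324432), 8.615545272827148)
side rib 144 143 med [0.5548 0.1807 0.1358] lo [0.5286 0.1738 0.1301] hi [0.582  0.1853 0.1398]
   rect ((0.5548322200775146, 0.17991259694099426), (0.056588344275951385, 0.011610192246735096), 1.4535725116729736)
side red 31 31 med [0.6314 0.1809 0.1482] lo [0.6272 0.1717 0.119 ] hi [0.6345 0.1837 0.1534]
   rect ((0.6305027604103088, 0.17779456079006195), (0.012552367523312569, 0.0073726484552025795), 81.64623260498047)
side mat 4654 4645 med [ 0.5564 -0.1907  0.0034] lo [ 0.4482 -0.2868 -0.0024] hi [ 0.6661 -0.1028  0.0093]
   rect ((0.5579418540000916, -0.19661104679107666), (0.2252294272184372, 0.19448526203632355), 8.70764446258545)
```

```bash
cat >> h.py <<'E'
def plan(target,zang=None,step=.06,claw=1):
    """rows (tool axes) from the present pose to world target, jaw axis at heading zang"""
    s=bot.read_state(); A=Rq(s['eef_rot']); p=np.array(s['ee_pos']); D=np.array(target)-p
    th=np.arctan2(A[1,2],A[0,2]); t=0 if zang is None else (th-zang)
    n=int(np.ceil(max(np.linalg.norm(D)/step,abs(t)/.18,1)))
    for i in range(n):
        h=th-t*i/n; z=np.array([np.cos(h),np.sin(h),0]); y=np.array([0,0,-1]); x=np.cross(y,z)
        print('{"claw":%g,"dp":[%.4f,%.4f,%.4f],"turn":%.4f}'%(claw,*[D@a/n for a in(x,y,z)],t/n))
E
python3 -c "
from h import *
plan([.556,.178,.235],np.radians(-88.5))"
```

```text
{"claw":1,"dp":[-0.0389,-0.0003,-0.0413],"turn":0.0224}
{"claw":1,"dp":[-0.0379,-0.0003,-0.0421],"turn":0.0224}
{"claw":1,"dp":[-0.0370,-0.0003,-0.0430],"turn":0.0224}
{"claw":1,"dp":[-0.0360,-0.0003,-0.0438],"turn":0.0224}
{"claw":1,"dp":[-0.0350,-0.0003,-0.0446],"turn":0.0224}
{"claw":1,"dp":[-0.0340,-0.0003,-0.0454],"turn":0.0224}
{"claw":1,"dp":[-0.0330,-0.0003,-0.0461],"turn":0.0224}
{"claw":1,"dp":[-0.0319,-0.0003,-0.0468],"turn":0.0224}
{"claw":1,"dp":[-0.0309,-0.0003,-0.0475],"turn":0.0224}
{"claw":1,"dp":[-0.0298,-0.0003,-0.0482],"turn":0.0224}
{"claw":1,"dp":[-0.0287,-0.0003,-0.0489],"turn":0.0224}
{"claw":1,"dp":[-0.0276,-0.0003,-0.0495],"turn":0.0224}
{"claw":1,"dp":[-0.0265,-0.0003,-0.0501],"turn":0.0224}
{"claw":1,"dp":[-0.0254,-0.0003,-0.0507],"turn":0.0224}
{"claw":1,"dp":[-0.0243,-0.0003,-0.0512],"turn":0.0224}
```

play_rows --commands '[{"claw": 1, "dp": [-0.039, 0, -0.041], "turn": 0.0224}, {"claw": 1, "dp": [-0.038, 0, -0.042], "turn": 0.0224}, {"claw": 1, "dp": [-0.037, 0, -0.043], "turn": 0.0224}, {"claw": 1, "dp": [-0.036, 0, -0.044], "turn": 0.0224}, {"claw": 1, "dp": [-0.035, 0, -0.0445], "turn": 0.0224}]'

```text
t: 0.72
ee_pos: [0.3394, -0.3443, 0.2309]
eef_rot: [0.088, -0.088, 0.702, -0.701]
force: [0.1, 0.4, 0.7]
gripper_width: 1.0
```

play_rows --commands '[{"claw": 0.6, "dp": [-0.034, 0, -0.0455], "turn": 0.0224}, {"claw": 0.6, "dp": [-0.033, 0, -0.046], "turn": 0.0224}, {"claw": 0.6, "dp": [-0.032, 0, -0.047], "turn": 0.0224}, {"claw": 0.6, "dp": [-0.031, 0, -0.0475], "turn": 0.0224}, {"claw": 0.6, "dp": [-0.03, 0, -0.048], "turn": 0.0224}]'

```text
t: 1.35
ee_pos: [0.4483, -0.0826, 0.2312]
eef_rot: [-0.048, 0.048, -0.705, 0.705]
force: [0.6, -0.0, -0.2]
gripper_width: 0.597
```

play_rows --commands '[{"claw": 0.6, "dp": [-0.0285, 0, -0.049], "turn": 0.0224}, {"claw": 0.6, "dp": [-0.0275, 0, -0.0495], "turn": 0.0224}, {"claw": 0.6, "dp": [-0.0265, 0, -0.05], "turn": 0.0224}, {"claw": 0.6, "dp": [-0.0255, 0, -0.0505], "turn": 0.0224}, {"claw": 0.6, "dp": [-0.0245, 0, -0.051], "turn": 0.0224}]'

```text
t: 1.98
ee_pos: [0.5571, 0.1787, 0.2309]
eef_rot: [-0.009, 0.009, -0.707, 0.707]
force: [1.7, 0.1, 1.3]
gripper_width: 0.594
```

```bash
python3 - <<'E'
from h import *
p,d,k,st=shot('wrist'); save('w1',p); np.savez('pics/w1.npz',p=p,d=d)
print(st['ee_pos'],st['gripper_width'],st['force'],Rq(st['eef_rot']).round(3))
P=pts(d,k); H=cv2.cvtColor(p,cv2.COLOR_RGB2HSV)
blue=(H[...,0]>98)&(H[...,0]<125)&(H[...,1]>130)&(H[...,2]>50)&(P[...,2]>.1)&(P[...,2]<.16)
red=((H[...,0]<8)|(H[...,0]>172))&(H[...,1]>140)&(H[...,2]>60)&(P[...,2]>.1)&(P[...,2]<.17)
for m in(blue,red):
    v,u=np.nonzero(m); Q=P[m]; t=Q[Q[:,2]>np.percentile(Q[:,2],95)-.005]
    print(m.sum(),u.min(),u.max(),v.min(),v.max(),np.median(t,0).round(4),cv2.minAreaRect(t[:,:2].astype(np.float32)))
E
```

```text
[0.55709006 0.17869269 0.23088453] 0.5942660080639595 [1.66739147 0.13262234 1.26844223] [[-1.    -0.     0.025]
 [-0.025 -0.    -1.   ]
 [ 0.    -1.     0.   ]]
1422 308 328 198 282 [0.5557 0.1771 0.1363] ((0.5565621852874756, 0.17697478830814362), (0.012671727687120438, 0.05765494331717491), 89.35262298583984)
415 311 334 113 131 [0.6318 0.1769 0.1502] ((0.6317695379257202, 0.17667287588119507), (0.013393084518611431, 0.009496545419096947), 88.34844207763672)
```

View pics/w1.png

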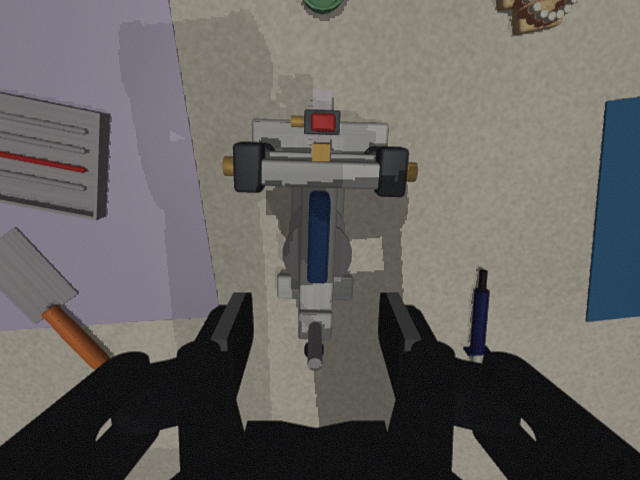

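Wrist view: rib at (318,198–282), red thumb at (322,122), brass insert at (320,152), pin at (315,362), all nearly centred. I'll descend and grip the rib.

play_rows --commands '[{"claw": 0.5, "dp": [0.001, 0.04, 0.0017], "turn": 0.012}, {"claw": 0.5, "dp": [0, 0.04, 0]}, {"claw": 0.5, "dp": [0, 0.028, 0]}, {"claw": 0.5, "dp": [0, 0.01, 0]}, {"claw": 0.3, "dp": [0, 0, 0]}]'

```text
schema error: expected keys claw, dp, turn
```

play_rows --commands '[{"claw": 0, "dp": [0, 0, 0]}, {"claw": 0, "dp": [0, 0, 0]}, {"claw": 0, "dp": [0, 0, 0]}, {"claw": 0, "dp": [0, 0, 0]}]'

```text
schema error: expected keys claw, dp, turn
```

play_rows --commands '[{"claw": 0, "dp": [0, -0.01, 0]}, {"claw": 0, "dp": [0, -0.02, 0]}, {"claw": 0, "dp": [0, -0.02, 0]}, {"claw": 0, "dp": [0, 0, 0]}]'

```text
schema error: expected keys claw, dp, turn
```

```bash
python3 - <<'E'
from h import *
p,d,k,st=shot('wrist'); save('w2',p)
p,d,k,st=shot('side'); save('s2',p[150:400,150:450])
print(st['ee_pos'],st['gripper_width'],st['force'],st['wrist_torque'])
plan([.571,-.197,st['ee_pos'][2]],step=.035,claw=0)
E
```

```text
[0.55731103 0.1808265  0.23047828] 0.5961311719397461 [-1.16346797 -0.36133848  0.693171  ] [-0.02224293 -0.00344053 -0.00903954]
{"claw":0,"dp":[-0.0003,-0.0000,0.0342],"turn":0.0000}
{"claw":0,"dp":[-0.0003,-0.0000,0.0342],"turn":0.0000}
{"claw":0,"dp":[-0.0003,-0.0000,0.0342],"turn":0.0000}
{"claw":0,"dp":[-0.0003,-0.0000,0.0342],"turn":0.0000}
{"claw":0,"dp":[-0.0003,-0.0000,0.0342],"turn":0.0000}
{"claw":0,"dp":[-0.0003,-0.0000,0.0342],"turn":0.0000}
{"claw":0,"dp":[-0.0003,-0.0000,0.0342],"turn":0.0000}
{"claw":0,"dp":[-0.0003,-0.0000,0.0342],"turn":0.0000}
{"claw":0,"dp":[-0.0003,-0.0000,0.0342],"turn":0.0000}
{"claw":0,"dp":[-0.0003,-0.0000,0.0342],"turn":0.0000}
{"claw":0,"dp":[-0.0003,-0.0000,0.0342],"turn":0.0000}
```

View pics/w2.png

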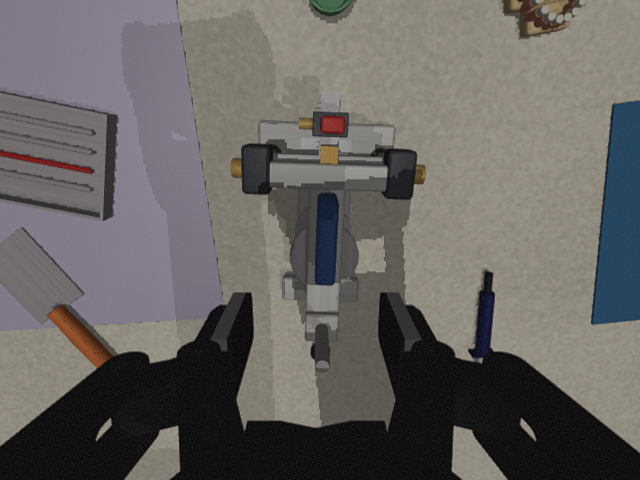

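The missing "turn" key got those calls refused, so the arm hasn't moved. I'll measure again now that it has settled.

```bash
cat > rib.py <<'E'
from h import *
p,d,k,st=shot('wrist'); np.savez('pics/wl.npz',p=p,d=d)
print(st['ee_pos'],st['gripper_width'],st['qvel'].round(3),Rq(st['eef_rot'])[:2].round(4))
P=pts(d,k); H=cv2.cvtColor(p,cv2.COLOR_RGB2HSV)
def rep(nm,m,z):
    n,l,s,c=cv2.connectedComponentsWithStats(m.astype(np.uint8)); m=l==1+np.argmax(s[1:,4])
    v,u=np.nonzero(m); Q=P[m]
    cs=[ray(k,a,b,z) for a,b in((u.min(),v.mean()),(u.max()+1,v.mean()),(u.mean(),v.min()),(u.mean(),v.max()+1))]
    f=cv2.fitLine(np.array([ray(k,a,b,z)[:2] for a,b in zip(u,v)],np.float32),cv2.DIST_L2,0,.01,.01).ravel()
    print(nm,m.sum(),'depth med',np.median(Q,0).round(4),'line',f.round(4),'y',cs[0][1].round(4),cs[1][1].round(4),'x',cs[2][0].round(4),cs[3][0].round(4))
z=P[...,2]
rep('rib',(H[...,0]>98)&(H[...,0]<125)&(H[...,1]>130)&(H[...,2]>50)&(z>.1)&(z<.16),.136)
rep('red',((H[...,0]<8)|(H[...,0]>172))&(H[...,1]>140)&(H[...,2]>60)&(z>.1)&(z<.17),.150)
rep('brass',(H[...,0]>12)&(H[...,0]<25)&(H[...,1]>120)&(H[...,2]>60)&(z>.1)&(z<.125)&(abs(P[...,1]-k[3][1])<.03),.108)
E
python3 rib.py
```

```text
[0.55671801 0.17875589 0.23037225] 0.6018368253683876 [-0.052 -0.036  0.041 -0.011  0.005 -0.015] [[-9.996e-01 -1.500e-03  2.950e-02]
 [-2.950e-02 -3.000e-04 -9.996e-01]]
rib 1422 depth med [0.5558 0.1772 0.1363] line [1.     0.0014 0.5556 0.1772] y 0.1837 0.17 x 0.5858 0.5275
red 414 depth med [0.6317 0.1764 0.1502] line [0.0537 0.9986 0.6317 0.1766] y 0.183 0.1696 x 0.6366 0.6264
brass 303 depth med [0.6121 0.1766 0.1083] line [0.9981 0.0616 0.612  0.1766] y 0.1821 0.1699 x 0.6175 0.6055
```

play_rows --commands '[{"claw": 0.5, "dp": [0.0005, 0.04, 0.0018], "turn": 0.025}, {"claw": 0.5, "dp": [0, 0.04, 0], "turn": 0}, {"claw": 0.5, "dp": [0, 0.028, 0], "turn": 0}, {"claw": 0.5, "dp": [0, 0.009, 0], "turn": 0}, {"claw": 0.3, "dp": [0, 0, 0], "turn": 0}]'

```text
t: 2.8
ee_pos: [0.5563, 0.1742, 0.1145]
eef_rot: [0.0, -0.0, -0.707, 0.707]
force: [-0.1, 0.4, 0.8]
gripper_width: 0.312
```

play_rows --commands '[{"claw": 0, "dp": [0, 0, 0], "turn": 0}, {"claw": 0, "dp": [0, 0, 0], "turn": 0}, {"claw": 0, "dp": [0, 0, 0], "turn": 0}]'

```text
t: 3.18
ee_pos: [0.5573, 0.1754, 0.1157]
eef_rot: [0.001, 0.0, 0.707, -0.707]
force: [0.5, 3.0, 3.5]
gripper_width: 0.15
```

play_rows --commands '[{"claw": 0, "dp": [0, -0.005, 0], "turn": 0}, {"claw": 0, "dp": [0, -0.01, 0], "turn": 0}, {"claw": 0, "dp": [0, -0.015, 0], "turn": 0}, {"claw": 0, "dp": [0, 0, 0], "turn": 0}]'

```text
t: 3.68
ee_pos: [0.5577, 0.1751, 0.1463]
eef_rot: [0.002, 0.001, 0.707, -0.707]
force: [1.5, 0.5, -8.6]
gripper_width: 0.146
```

```bash
python3 - <<'E'
from h import *
p,d,k,st=shot('wrist'); save('w3',p)
print(st['ee_pos'],st['gripper_width'],st['force'],st['wrist_torque'],Rq(st['eef_rot'])[:2].round(4))
E
```

```text
[0.5577312  0.17509067 0.14631963] 0.1457605781855953 [ 1.53710149  0.47218398 -8.64372014] [-0.02162255 -0.0942593   0.03109956] [[-1.e+00  4.e-03  8.e-04]
 [-8.e-04  4.e-04 -1.e+00]]
```

View pics/w3.png

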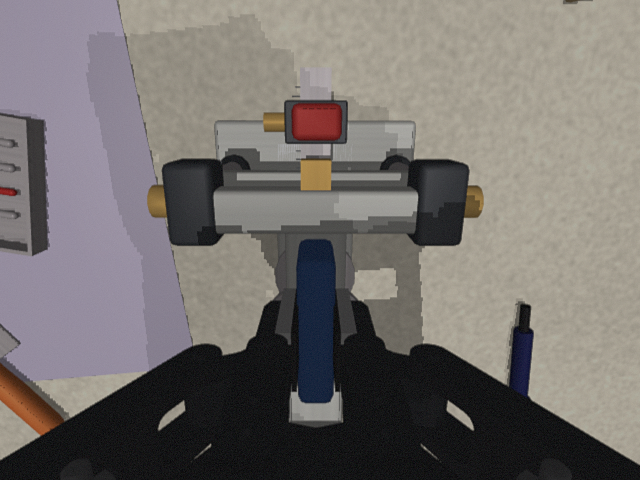

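The articulator is gripped and lifted (8.6 N, 0.146 opening). The wrist view shows the insert at (316,175) and the stop at (317,122), upright. Now I'll carry it to the mat.

play_rows --commands '[{"claw": 0, "dp": [-0.001, -0.005, 0.01], "turn": 0}, {"claw": 0, "dp": [-0.001, -0.01, 0.02], "turn": 0}, {"claw": 0, "dp": [-0.001, -0.005, 0.03], "turn": 0}, {"claw": 0, "dp": [-0.001, 0, 0.034], "turn": 0}, {"claw": 0, "dp": [-0.001, 0, 0.034], "turn": 0}]'

```text
t: 4.35
ee_pos: [0.5616, 0.0445, 0.1651]
eef_rot: [-0.0, -0.0, -0.707, 0.707]
force: [0.1, -0.1, -8.8]
gripper_width: 0.153
```

play_rows --commands '[{"claw": 0, "dp": [-0.001, 0, 0.034], "turn": 0}, {"claw": 0, "dp": [-0.001, 0, 0.034], "turn": 0}, {"claw": 0, "dp": [-0.001, 0, 0.034], "turn": 0}, {"claw": 0, "dp": [-0.001, 0, 0.034], "turn": 0}, {"claw": 0, "dp": [-0.001, 0, 0.034], "turn": 0}]'

```text
t: 4.97
ee_pos: [0.5662, -0.1256, 0.1649]
eef_rot: [-0.0, -0.0, -0.707, 0.707]
force: [0.1, 0.2, -8.3]
gripper_width: 0.146
```

play_rows --commands '[{"claw": 0, "dp": [-0.001, 0, 0.03], "turn": 0}, {"claw": 0, "dp": [-0.001, 0, 0.025], "turn": 0}, {"claw": 0, "dp": [-0.001, 0, 0.015], "turn": 0}, {"claw": 0, "dp": [-0.001, 0, 0.005], "turn": 0}, {"claw": 0, "dp": [0, 0, 0], "turn": 0}]'

```text
t: 5.6
ee_pos: [0.5707, -0.1976, 0.1642]
eef_rot: [0.0, -0.0, 0.707, -0.707]
force: [0.4, 0.0, -9.3]
gripper_width: 0.151
```

```bash
python3 - <<'E'
from h import *
p,d,k,st=shot('side'); save('s4',cv2.resize(p[130:330,220:470],None,fx=3,fy=3))
print(st['ee_pos'],st['gripper_width'],st['force'],Rq(st['eef_rot'])[:2].round(4))
E
```

```text
[ 0.57073735 -0.19759444  0.16417918] 0.1511386635539909 [ 3.95575973e-01  6.20179660e-04 -9.32128124e+00] [[-1.e+00 -3.e-04  1.e-03]
 [-1.e-03  6.e-04 -1.e+00]]
```

View pics/s4.png

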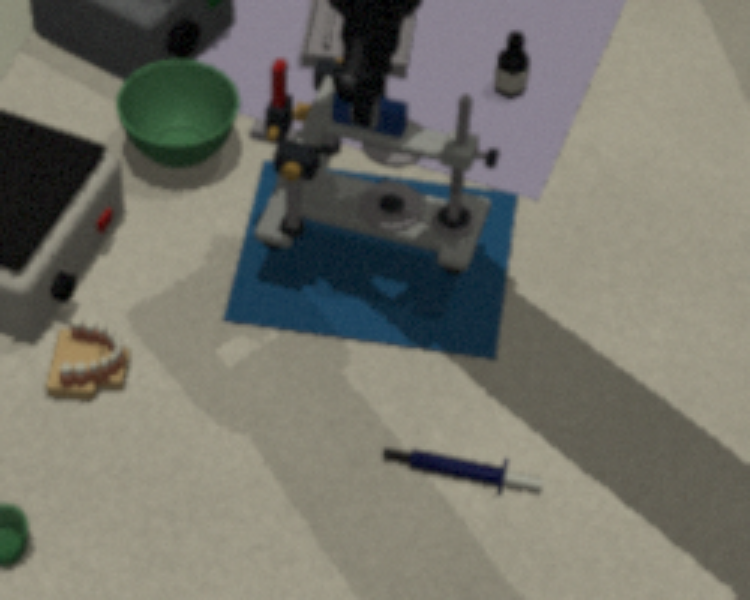

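It is held level over the mat, which spans (230–515,165–355) in the crop. Lowering now.

play_rows --commands '[{"claw": 0, "dp": [-0.0007, 0.01, 0], "turn": 0}, {"claw": 0, "dp": [0, 0.015, 0], "turn": 0}, {"claw": 0, "dp": [0, 0.012, 0], "turn": 0}, {"claw": 0, "dp": [0, 0.005, 0], "turn": 0}, {"claw": 0, "dp": [0, 0.002, 0], "turn": 0}]'

```text
t: 6.28
ee_pos: [0.5713, -0.1979, 0.1197]
eef_rot: [0.0, -0.0, 0.707, -0.707]
force: [-0.3, -0.5, -8.3]
gripper_width: 0.146
```

play_rows --commands '[{"claw": 0, "dp": [0, 0.001, 0], "turn": 0}, {"claw": 0, "dp": [0, 0.001, 0], "turn": 0}, {"claw": 0, "dp": [0, 0.0005, 0], "turn": 0}]'

```text
t: 6.65
ee_pos: [0.5722, -0.1982, 0.119]
eef_rot: [-0.001, -0.0, -0.707, 0.707]
force: [-0.6, 3.1, -2.8]
gripper_width: 0.144
```

play_rows --commands '[{"claw": 0, "dp": [0, 0.0008, 0], "turn": 0}, {"claw": 0, "dp": [0, 0, 0], "turn": 0}]'

```text
t: 6.9
ee_pos: [0.5727, -0.1981, 0.1189]
eef_rot: [-0.001, -0.001, -0.707, 0.707]
force: [1.0, 4.4, 4.0]
gripper_width: 0.145
```

play_rows --commands '[{"claw": 0.3, "dp": [0, 0, 0], "turn": 0}, {"claw": 0.5, "dp": [0, 0, 0], "turn": 0}, {"claw": 0.5, "dp": [0, -0.01, 0], "turn": 0}, {"claw": 0.5, "dp": [0, -0.04, 0], "turn": 0}, {"claw": 0.5, "dp": [0, -0.04, 0], "turn": 0}]'

```text
t: 7.52
ee_pos: [0.5713, -0.1981, 0.2084]
eef_rot: [-0.0, 0.0, -0.707, 0.707]
force: [-0.3, 0.4, 0.5]
gripper_width: 0.501
```

play_rows --commands '[{"claw": 0.5, "dp": [0, -0.03, 0], "turn": 0}, {"claw": 0.5, "dp": [0, 0, 0], "turn": 0}, {"claw": 0.5, "dp": [0, 0, 0], "turn": 0}, {"claw": 0.5, "dp": [0, 0, 0], "turn": 0}]'

```text
t: 8.02
ee_pos: [0.5706, -0.1976, 0.235]
eef_rot: [-0.001, -0.001, 0.708, -0.707]
force: [0.0, 0.1, 0.0]
gripper_width: 0.501
```

```bash
python3 rib.py; python3 - <<'E'
from h import *
z=np.load('pics/wl.npz'); save('w5',z['p'])
k=cam('wrist',bot.read_state())
P=pts(z['d'],k)
# pin top: high points ahead of the rib
m=(P[...,2]>.155)&(P[...,2]<.175)&(P[...,0]<.53)&(abs(P[...,1]+.197)<.03)&(z['d']>0)
v,u=np.nonzero(m); print('pin',m.sum(),P[m].mean(0) if m.any() else '',P[m].min(0),P[m].max(0),u.mean(),v.mean())
E
```

```text
[ 0.57057715 -0.19759169  0.23503233] 0.5008631621194802 [ 0.001  0.001 -0.003  0.002  0.002 -0.002] [[-1.0e+00 -2.8e-03  7.0e-04]
 [-7.0e-04  1.6e-03 -1.0e+00]]
rib 1609 depth med [ 0.5736 -0.1976  0.1394] line [ 1.      0.0014  0.5722 -0.1974] y -0.191 -0.2043 x 0.6012 0.5414
red 404 depth med [ 0.646  -0.1975  0.1536] line [ 0.0116  0.9999  0.646  -0.1976] y -0.1907 -0.205 x 0.6503 0.641
brass 298 depth med [ 0.6278 -0.1976  0.1116] line [ 0.9067  0.4218  0.6273 -0.1977] y -0.1921 -0.2039 x 0.6329 0.6207
pin 248 [ 0.49757008 -0.1974651   0.16202914] [ 0.49109531 -0.20243809  0.15510126] [ 0.50156385 -0.19250546  0.16517208] 315.4556451612903 356.3266129032258
```

View pics/w5.png

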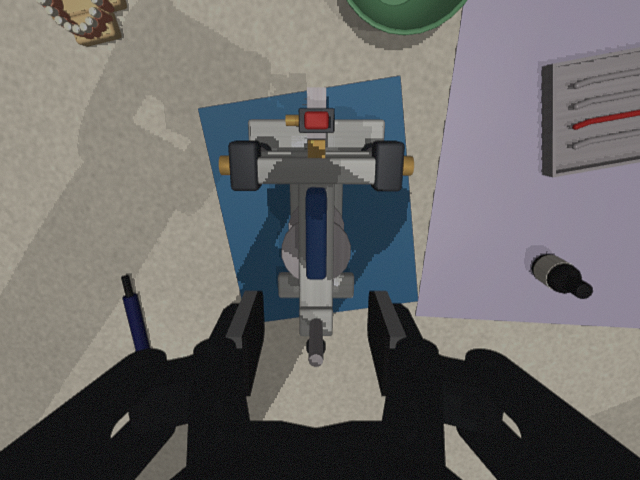

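The articulator is placed centrally: rib at (316,188–278), pin top at (315,357), stop at (316,120), and the mat shows all round it. Now the pin grip.

play_rows --commands '[{"claw": 0.5, "dp": [0.03, 0, 0.0004], "turn": 0}, {"claw": 0.5, "dp": [0.03, 0, 0], "turn": 0}, {"claw": 0.5, "dp": [0.0135, 0.02, 0], "turn": 0}, {"claw": 0.4, "dp": [0, 0.04, 0], "turn": 0}, {"claw": 0.4, "dp": [0, 0.035, 0], "turn": 0}]'

```text
t: 8.7
ee_pos: [0.4971, -0.1981, 0.1401]
eef_rot: [-0.0, -0.001, 0.707, -0.707]
force: [0.7, -1.0, 0.1]
gripper_width: 0.401
```

play_rows --commands '[{"claw": 0.4, "dp": [0, 0.014, 0], "turn": 0}, {"claw": 0.3, "dp": [0, 0, 0], "turn": 0}, {"claw": 0.25, "dp": [0, 0, 0], "turn": 0}, {"claw": 0.25, "dp": [0, 0, 0], "turn": 0}]'

```text
t: 9.2
ee_pos: [0.4988, -0.199, 0.1295]
eef_rot: [-0.001, -0.001, -0.707, 0.708]
force: [1.0, 1.1, -0.1]
gripper_width: 0.249
```

```bash
cat > st.py <<'E'
from h import *
import sys
n=int(sys.argv[1]) if len(sys.argv)>1 else 4
E=[];F=[]
for i in range(n):
    p,d,k,s=shot('wrist'); E.append(s['ee_pos']);F.append(s['force'])
s=bot.read_state()
print('t',s['t'],'ee',np.mean(E,0).round(5),'sd',np.std(E,0).round(5),'F',np.mean(F,0).round(2),'w',round(s['gripper_width'],3))
np.savez('pics/wl.npz',p=p,d=d)
A=Rq(s['eef_rot']);print(A[:,2].round(4))
E
python3 st.py; python3 -c "
from h import *
save('w6',np.load('pics/wl.npz')['p'])"
```

```text
t 9.4 ee [ 0.49858 -0.19886  0.12918] sd [0.00019 0.00011 0.00027] F [-0.02  0.3  -0.41] w 0.248
[ 9.e-04 -1.e+00  6.e-04]
```

View pics/w6.png

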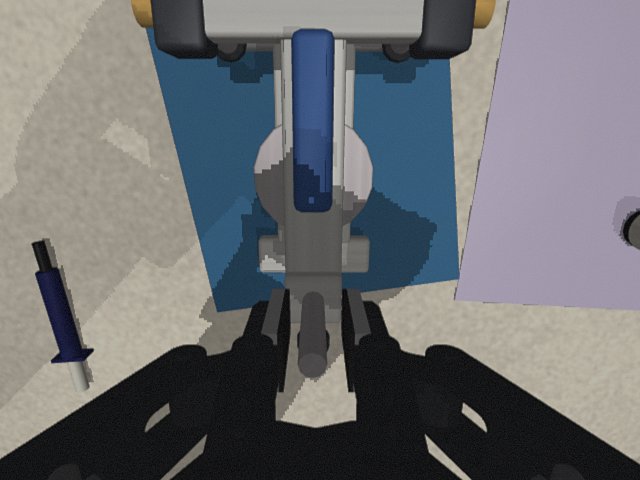

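Pin is centred between the pads at (313,330). Closing.

play_rows --commands '[{"claw": 0.2, "dp": [0, 0.003, 0], "turn": 0}, {"claw": 0, "dp": [0, 0, 0], "turn": 0}, {"claw": 0, "dp": [0, 0, 0], "turn": 0}, {"claw": 0, "dp": [0, 0, 0], "turn": 0}]'

```text
t: 9.9
ee_pos: [0.4977, -0.1979, 0.1246]
eef_rot: [0.0, -0.0, 0.708, -0.707]
force: [0.6, 3.3, -0.5]
gripper_width: 0.101
```

```bash
python3 st.py 4
```

```text
t 10.1 ee [ 0.49772 -0.19795  0.12466] sd [1.e-05 3.e-05 1.e-05] F [ 0.37  3.48 -0.89] w 0.096
[ 8.e-04 -1.e+00 -1.e-03]
```

play_rows --commands '[{"claw": 0, "dp": [0.001, 0, 0], "turn": 0}, {"claw": 0, "dp": [0, 0, 0], "turn": 0}]'

```text
t: 10.35
ee_pos: [0.4965, -0.1985, 0.1246]
eef_rot: [-0.0, 0.001, -0.707, 0.707]
force: [0.4, 1.6, -3.3]
gripper_width: 0.096
```

```bash
python3 st.py 4
```

```text
t 10.55 ee [ 0.49658 -0.19855  0.12466] sd [4.e-05 2.e-05 4.e-05] F [-0.17  1.42 -3.67] w 0.096
[ 9.e-04 -1.e+00  1.e-04]
```

play_rows --commands '[{"claw": 0, "dp": [0.001, 0, 0], "turn": 0}, {"claw": 0, "dp": [0, 0, 0], "turn": 0}]'

```text
t: 10.8
ee_pos: [0.4958, -0.1986, 0.1249]
eef_rot: [-0.0, 0.0, -0.707, 0.707]
force: [0.2, 0.1, -4.0]
gripper_width: 0.101
```

```bash
python3 st.py 3
```

```text
t 10.95 ee [ 0.4958  -0.19855  0.1249 ] sd [2.e-05 0.e+00 1.e-05] F [ 0.21  0.29 -3.97] w 0.095
[ 8.e-04 -1.e+00  2.e-04]
```

play_rows --commands '[{"claw": 0, "dp": [0.0005, 0, 0], "turn": 0}, {"claw": 0, "dp": [0, 0, 0], "turn": 0}]'

```text
t: 11.2
ee_pos: [0.4955, -0.1985, 0.1249]
eef_rot: [-0.0, 0.0, -0.707, 0.707]
force: [1.2, 0.5, -6.9]
gripper_width: 0.1
```

```bash
python3 st.py 3
```

```text
t 11.35 ee [ 0.49554 -0.19851  0.12491] sd [1.e-05 1.e-05 0.e+00] F [ 1.74  0.23 -6.68] w 0.097
[ 7.e-04 -1.e+00  2.e-04]
```

play_rows --commands '[{"claw": 0, "dp": [0, 0.0007, 0], "turn": 0}, {"claw": 0, "dp": [0, 0, 0], "turn": 0}]'

```text
t: 11.6
ee_pos: [0.4954, -0.1985, 0.1246]
eef_rot: [-0.0, 0.0, -0.707, 0.707]
force: [-0.2, 1.0, -3.1]
gripper_width: 0.095
```

```bash
python3 st.py 3
```

```text
t 11.75 ee [ 0.49544 -0.19851  0.1246 ] sd [2.e-05 1.e-05 1.e-05] F [-0.38  0.95 -2.26] w 0.1
[ 8.e-04 -1.e+00  1.e-04]
```

play_rows --commands '[{"claw": 0, "dp": [-0.001, 0, 0], "turn": 0}, {"claw": 0, "dp": [-0.001, 0, 0], "turn": 0}, {"claw": 0, "dp": [-0.001, 0, 0], "turn": 0}, {"claw": 0, "dp": [-0.001, 0, 0], "turn": 0}, {"claw": 0, "dp": [0, 0, 0], "turn": 0}]'

```text
t: 12.38
ee_pos: [0.4998, -0.1985, 0.1246]
eef_rot: [-0.001, -0.0, -0.707, 0.707]
force: [0.1, 0.5, 0.6]
gripper_width: 0.099
```

```bash
python3 st.py 3
```

```text
t 12.525 ee [ 0.49978 -0.19852  0.12458] sd [2.e-05 1.e-05 2.e-05] F [0.73 0.8  0.82] w 0.1
[ 9.e-04 -1.e+00  2.e-04]
```

play_rows --commands '[{"claw": 0, "dp": [-0.001, 0, 0], "turn": 0}, {"claw": 0, "dp": [0, 0, 0], "turn": 0}]'

```text
t: 12.78
ee_pos: [0.5006, -0.1985, 0.1246]
eef_rot: [-0.0, 0.0, -0.707, 0.707]
force: [0.5, 1.5, 3.5]
gripper_width: 0.099
```

```bash
python3 st.py 2; python3 - <<'E'
from h import *
d=np.load('pics/wl.npz');save('w7',d['p'])
E
```

```text
t 12.875 ee [ 0.50063 -0.19853  0.12457] sd [2.e-05 0.e+00 2.e-05] F [0.7  1.74 3.2 ] w 0.102
[ 8.e-04 -1.e+00  2.e-04]
```

play_rows --commands '[{"claw": 0, "dp": [-0.0005, 0, 0], "turn": 0}, {"claw": 0, "dp": [0, 0, 0], "turn": 0}]'

```text
t: 13.12
ee_pos: [0.5011, -0.1985, 0.1246]
eef_rot: [-0.0, 0.0, -0.707, 0.707]
force: [-0.7, 1.9, 3.8]
gripper_width: 0.102
```

```bash
python3 st.py 2
```

```text
t 13.225 ee [ 0.5011  -0.19853  0.12456] sd [0.e+00 1.e-05 0.e+00] F [-0.56  1.92  3.69] w 0.1
[ 8.e-04 -1.e+00  2.e-04]
```

play_rows --commands '[{"claw": 0, "dp": [-0.0005, 0, 0], "turn": 0}, {"claw": 0, "dp": [0, 0, 0], "turn": 0}]'

```text
t: 13.48
ee_pos: [0.5016, -0.1985, 0.1246]
eef_rot: [-0.0, 0.0, -0.707, 0.707]
force: [-0.3, 3.2, 4.1]
gripper_width: 0.096
```

```bash
python3 st.py 2
```

```text
t 13.575 ee [ 0.50163 -0.19854  0.12456] sd [1.e-05 0.e+00 0.e+00] F [-0.29  2.49  4.69] w 0.102
[ 8.e-04 -1.e+00  2.e-04]
```

play_rows --commands '[{"claw": 0, "dp": [-0.0005, -0.0006, 0], "turn": 0}, {"claw": 0, "dp": [0, 0, 0], "turn": 0}]'

```text
t: 13.82
ee_pos: [0.5017, -0.1985, 0.1246]
eef_rot: [-0.0, 0.0, -0.707, 0.707]
force: [-0.3, 0.9, 2.4]
gripper_width: 0.095
```

```bash
python3 st.py 2
```

```text
t 13.925 ee [ 0.50169 -0.19847  0.12455] sd [0.e+00 0.e+00 1.e-05] F [-0.13  0.64  2.12] w 0.098
[ 8.e-04 -1.e+00  1.e-04]
```

play_rows --commands '[{"claw": 0, "dp": [-0.0005, 0, 0], "turn": 0}, {"claw": 0, "dp": [0, 0, 0], "turn": 0}]'

```text
t: 14.18
ee_pos: [0.5023, -0.1985, 0.1246]
eef_rot: [-0.0, 0.0, -0.707, 0.707]
force: [0.0, 0.3, 0.5]
gripper_width: 0.098
```

```bash
python3 st.py 2
```

```text
t 14.275 ee [ 0.50226 -0.19846  0.12459] sd [0.e+00 1.e-05 1.e-05] F [-0.42  0.06  0.1 ] w 0.098
[ 8.e-04 -1.e+00  0.e+00]
```

play_rows --commands '[{"claw": 0, "dp": [-0.0004, 0, 0], "turn": 0}, {"claw": 0, "dp": [0, 0, 0], "turn": 0}]'

```text
t: 14.52
ee_pos: [0.5024, -0.1984, 0.1246]
eef_rot: [-0.0, -0.001, 0.707, -0.707]
force: [-2.8, 0.1, 0.3]
gripper_width: 0.096
```

```bash
python3 st.py 2
```

```text
t 14.625 ee [ 0.50238 -0.19843  0.12458] sd [1.e-05 0.e+00 0.e+00] F [-2.5  -0.1  -0.02] w 0.098
[ 8.e-04 -1.e+00 -1.e-04]
```

Contact with the stop shows clearly: it blocked at x=0.5024 with 2.5 N. Now forward again to the end.

play_rows --commands '[{"claw": 0, "dp": [0.0015, 0, 0], "turn": 0}, {"claw": 0, "dp": [0.0015, 0, 0], "turn": 0}, {"claw": 0, "dp": [0.0015, 0, 0], "turn": 0}, {"claw": 0, "dp": [0.0015, 0, 0], "turn": 0}, {"claw": 0, "dp": [0, 0, 0], "turn": 0}]'

```text
t: 15.25
ee_pos: [0.4966, -0.1983, 0.1248]
eef_rot: [0.0, -0.0, 0.707, -0.707]
force: [0.9, -0.7, -3.7]
gripper_width: 0.094
```

```bash
python3 st.py 2
```

```text
t 15.35 ee [ 0.49659 -0.19835  0.12478] sd [1.e-05 0.e+00 1.e-05] F [-0.11 -0.69 -3.78] w 0.1
[ 8.e-04 -1.e+00 -2.e-04]
```

play_rows --commands '[{"claw": 0, "dp": [0.0005, 0, 0], "turn": 0}, {"claw": 0, "dp": [0, 0, 0], "turn": 0}]'

```text
t: 15.6
ee_pos: [0.4963, -0.1984, 0.1248]
eef_rot: [0.0, -0.0, 0.707, -0.707]
force: [0.7, -0.9, -4.8]
gripper_width: 0.1
```

```bash
python3 st.py 2
```

```text
t 15.7 ee [ 0.4963  -0.19836  0.12481] sd [2.e-05 1.e-05 1.e-05] F [ 0.9  -0.79 -5.02] w 0.099
[ 8.e-04 -1.e+00 -2.e-04]
```

play_rows --commands '[{"claw": 0, "dp": [0.0005, 0, 0], "turn": 0}, {"claw": 0, "dp": [0, 0, 0], "turn": 0}]'

```text
t: 15.95
ee_pos: [0.4958, -0.1984, 0.1248]
eef_rot: [0.0, -0.0, 0.707, -0.707]
force: [0.5, -0.6, -4.6]
gripper_width: 0.099
```

```bash
python3 st.py 2
```

```text
t 16.05 ee [ 0.49577 -0.19838  0.12487] sd [1.e-05 1.e-05 2.e-05] F [ 0.33 -0.39 -4.36] w 0.095
[ 8.e-04 -1.e+00 -2.e-04]
```

play_rows --commands '[{"claw": 0, "dp": [0.0004, 0.0006, 0], "turn": 0}, {"claw": 0, "dp": [0, 0, 0], "turn": 0}]'

```text
t: 16.3
ee_pos: [0.4955, -0.1984, 0.1246]
eef_rot: [0.0, -0.0, 0.707, -0.707]
force: [-0.2, 0.4, -1.7]
gripper_width: 0.096
```

```bash
python3 st.py 2
```

```text
t 16.4 ee [ 0.49554 -0.19839  0.12458] sd [1.e-05 0.e+00 1.e-05] F [-0.64  0.26 -1.58] w 0.099
[ 8.e-04 -1.e+00 -1.e-04]
```

play_rows --commands '[{"claw": 0, "dp": [0.0004, 0, 0], "turn": 0}, {"claw": 0, "dp": [0, 0, 0], "turn": 0}]'

```text
t: 16.65
ee_pos: [0.4953, -0.1984, 0.1246]
eef_rot: [-0.0, 0.0, -0.707, 0.707]
force: [1.0, 1.0, -0.2]
gripper_width: 0.097
```

```bash
python3 st.py 2
```

```text
t 16.75 ee [ 0.49526 -0.19844  0.12458] sd [1.e-05 0.e+00 0.e+00] F [ 1.17  1.38 -0.48] w 0.1
[ 8.e-04 -1.e+00 -0.e+00]
```

play_rows --commands '[{"claw": 0, "dp": [0.0004, 0, 0], "turn": 0}, {"claw": 0, "dp": [0, 0, 0], "turn": 0}]'

```text
t: 17.0
ee_pos: [0.4952, -0.1985, 0.1246]
eef_rot: [-0.001, -0.0, -0.707, 0.707]
force: [3.8, 1.7, -0.5]
gripper_width: 0.1
```

```bash
python3 st.py 2
```

```text
t 17.1 ee [ 0.49517 -0.19848  0.12459] sd [2.e-05 0.e+00 2.e-05] F [ 3.66  1.69 -0.83] w 0.099
[ 7.e-04 -1.e+00  2.e-04]
```

Measured free play is about 7.0 mm (0.4953 to 0.5023), so the stop must move 4.0 mm. I'll release the pin and go to the stop.

play_rows --commands '[{"claw": 0, "dp": [-0.0004, 0, 0], "turn": 0}, {"claw": 0.2, "dp": [0, 0, 0], "turn": 0}, {"claw": 0.35, "dp": [0, 0, 0], "turn": 0}, {"claw": 0.35, "dp": [0, -0.01, 0], "turn": 0}, {"claw": 0.35, "dp": [0, -0.035, 0], "turn": 0}]'

```text
t: 17.73
ee_pos: [0.4936, -0.1978, 0.1682]
eef_rot: [-0.001, -0.002, 0.708, -0.706]
force: [0.5, -0.2, 0.9]
gripper_width: 0.358
```

play_rows --commands '[{"claw": 0.35, "dp": [0, -0.035, 0], "turn": 0}, {"claw": 0.35, "dp": [-0.03, 0, 0], "turn": 0}, {"claw": 0.35, "dp": [-0.05, 0, 0], "turn": 0}, {"claw": 0.35, "dp": [-0.05, 0, 0], "turn": 0}, {"claw": 0.35, "dp": [-0.02, 0, 0], "turn": 0}]'

```text
t: 18.35
ee_pos: [0.647, -0.1984, 0.2049]
eef_rot: [-0.001, 0.0, -0.707, 0.707]
force: [0.2, 0.3, -0.3]
gripper_width: 0.35
```

play_rows --commands '[{"claw": 0.35, "dp": [0, 0, 0], "turn": 0}, {"claw": 0.35, "dp": [0, 0, 0], "turn": 0}, {"claw": 0.35, "dp": [0, 0, 0], "turn": 0}]'

```text
t: 18.73
ee_pos: [0.6442, -0.1984, 0.2046]
eef_rot: [-0.0, 0.0, -0.707, 0.707]
force: [0.3, -0.2, 0.6]
gripper_width: 0.347
```

```bash
python3 rib.py;python3 -c "
from h import *
save('w8',np.load('pics/wl.npz')['p'])"
```

```text
[ 0.64424178 -0.19844796  0.2045885 ] 0.3473805590679369 [ 0.001  0.001 -0.005 -0.    -0.002  0.001] [[-1.e+00 -1.e-04  3.e-04]
 [-3.e-04 -1.e-04 -1.e+00]]
rib 1656 depth med [ 0.5743 -0.198   0.1394] line [ 1.      0.0054  0.5713 -0.1979] y -0.1916 -0.2052 x 0.609 0.5375
red 736 depth med [ 0.65   -0.1975  0.1523] line [ 0.9998 -0.0198  0.6497 -0.1976] y -0.1909 -0.2046 x 0.6607 0.6398
brass 139 depth med [ 0.622  -0.198   0.1117] line [ 0.0158  0.9999  0.6204 -0.1979] y -0.1919 -0.2041 x 0.623 0.6171
```

View pics/w8.png

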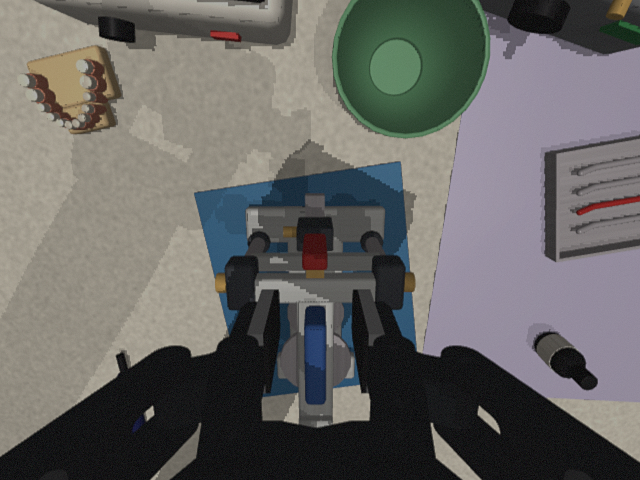

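The stop's thumb is at (315,252), straight behind the frame and centred between the pads. Descending onto it.

play_rows --commands '[{"claw": 0.35, "dp": [-0.0013, 0.03, -0.0004], "turn": 0}, {"claw": 0.35, "dp": [0, 0.03, 0], "turn": 0}, {"claw": 0.35, "dp": [0, 0.018, 0], "turn": 0}, {"claw": 0.35, "dp": [0, 0.006, 0], "turn": 0}, {"claw": 0.35, "dp": [0, 0, 0], "turn": 0}]'

```text
t: 19.4
ee_pos: [0.6465, -0.1981, 0.1208]
eef_rot: [-0.0, 0.0, -0.707, 0.707]
force: [-0.7, 0.2, 0.6]
gripper_width: 0.353
```

play_rows --commands '[{"claw": 0.25, "dp": [0, 0, 0], "turn": 0}, {"claw": 0.2, "dp": [0, 0, 0], "turn": 0}]'

```text
t: 19.65
ee_pos: [0.6469, -0.1982, 0.1215]
eef_rot: [-0.001, -0.0, -0.707, 0.707]
force: [0.2, -0.3, -0.8]
gripper_width: 0.204
```

```bash
python3 st.py 2
```

```text
t 19.75 ee [ 0.64683 -0.19816  0.12134] sd [8.0e-05 4.0e-05 1.3e-04] F [ 0.34  0.28 -0.04] w 0.196
[ 9.e-04 -1.e+00  5.e-04]
```

play_rows --commands '[{"claw": 0, "dp": [0, 0, 0], "turn": 0}, {"claw": 0, "dp": [0, 0, 0], "turn": 0}, {"claw": 0, "dp": [0, 0, 0], "turn": 0}, {"claw": 0, "dp": [0, 0, 0], "turn": 0}]'

```text
t: 20.25
ee_pos: [0.6466, -0.1979, 0.121]
eef_rot: [-0.001, 0.0, -0.707, 0.707]
force: [-0.5, 1.6, 5.5]
gripper_width: 0.152
```

```bash
python3 st.py 2;python3 -c "
from h import *
save('w9',np.load('pics/wl.npz')['p'])"
```

```text
t 20.35 ee [ 0.64662 -0.19789  0.12099] sd [0.e+00 2.e-05 1.e-05] F [-0.74  1.97  5.52] w 0.152
[ 9.e-04 -1.e+00  1.e-04]
```

play_rows --commands '[{"claw": 0, "dp": [0.001, -0.0005, 0], "turn": 0}, {"claw": 0, "dp": [0.001, 0, 0], "turn": 0}, {"claw": 0, "dp": [0.001, 0, 0], "turn": 0}, {"claw": 0, "dp": [0, 0, 0], "turn": 0}]'

```text
t: 20.85
ee_pos: [0.6437, -0.1979, 0.121]
eef_rot: [-0.001, -0.0, -0.707, 0.707]
force: [4.3, 0.8, 2.7]
gripper_width: 0.153
```

```bash
python3 st.py 2
```

```text
t 20.95 ee [ 0.64364 -0.19794  0.12104] sd [2.e-05 0.e+00 0.e+00] F [4.66 1.21 2.65] w 0.152
[ 7.e-04 -1.e+00  1.e-04]
```

play_rows --commands '[{"claw": 0, "dp": [0.0006, 0, 0], "turn": 0}, {"claw": 0, "dp": [0.0005, 0, 0], "turn": 0}, {"claw": 0, "dp": [0, 0, 0], "turn": 0}]'

```text
t: 21.32
ee_pos: [0.6423, -0.198, 0.121]
eef_rot: [-0.0, 0.0, -0.707, 0.707]
force: [4.6, 1.3, 2.8]
gripper_width: 0.15
```

```bash
python3 st.py 2
```

```text
t 21.425 ee [ 0.64231 -0.19795  0.12101] sd [1.e-05 1.e-05 1.e-05] F [4.89 1.77 3.04] w 0.154
[ 8.e-04 -1.e+00  0.e+00]
```

play_rows --commands '[{"claw": 0, "dp": [-0.0006, 0, 0], "turn": 0}, {"claw": 0.2, "dp": [0, 0, 0], "turn": 0}, {"claw": 0.35, "dp": [0, 0, 0], "turn": 0}, {"claw": 0.35, "dp": [0, -0.01, 0], "turn": 0}, {"claw": 0.35, "dp": [0, -0.035, 0], "turn": 0}]'

```text
t: 22.05
ee_pos: [0.641, -0.1973, 0.1638]
eef_rot: [-0.002, -0.002, 0.708, -0.706]
force: [0.8, -0.1, 0.3]
gripper_width: 0.354
```

play_rows --commands '[{"claw": 0.35, "dp": [0, -0.04, 0], "turn": 0}, {"claw": 0.35, "dp": [0.0278, 0, 0.0004], "turn": 0}, {"claw": 0.35, "dp": [0.05, 0, 0], "turn": 0}, {"claw": 0.35, "dp": [0.05, 0, 0], "turn": 0}, {"claw": 0.35, "dp": [0.02, 0, 0], "turn": 0}]'

```text
t: 22.68
ee_pos: [0.4928, -0.1983, 0.206]
eef_rot: [0.0, 0.0, -0.707, 0.707]
force: [-0.1, -0.2, 0.2]
gripper_width: 0.349
```

play_rows --commands '[{"claw": 0.35, "dp": [0, 0, 0], "turn": 0}, {"claw": 0.35, "dp": [0, 0, 0], "turn": 0}]'

```text
t: 22.92
ee_pos: [0.4957, -0.1987, 0.2064]
eef_rot: [-0.001, -0.0, -0.707, 0.707]
force: [0.4, -0.6, -0.5]
gripper_width: 0.349
```

```bash
python3 rib.py;python3 -c "
from h import *
save('w10',np.load('pics/wl.npz')['p'])"
```

```text
[ 0.49570048 -0.19873063  0.20641912] 0.3494473091310211 [ 0.005  0.015 -0.009 -0.     0.    -0.   ] [[-1.e+00  9.e-04  9.e-04]
 [-9.e-04 -7.e-04 -1.e+00]]
rib 2587 depth med [ 0.5708 -0.1978  0.1395] line [ 0.9999  0.0146  0.5702 -0.198 ] y -0.1913 -0.2047 x 0.5985 0.5392Traceback (most recent call last):
  File "rib.py", line 13, in <module>
    rep('red',((H[...,0]<8)|(H[...,0]>172))&(H[...,1]>140)&(H[...,2]>60)&(z>.1)&(z<.17),.150)
    ~~~^^^^^^^^^^^^^^^^^^^^^^^^^^^^^^^^^^^^^^^^^^^^^^^^^^^^^^^^^^^^^^^^^^^^^^^^^^^^^^^^^^^^^^
  File "rib.py", line 6, in rep
    n,l,s,c=cv2.connectedComponentsWithStats(m.astype(np.uint8)); m=l==1+np.argmax(s[1:,4])
                                                                         ~~~~~~~~~^^^^^^^^^
    return _wrapfunc(a, 'argmax', axis=axis, out=out, **kwds)
    return bound(*args, **kwds)
ValueError: attempt to get argmax of an empty sequence
```

View pics/w10.png

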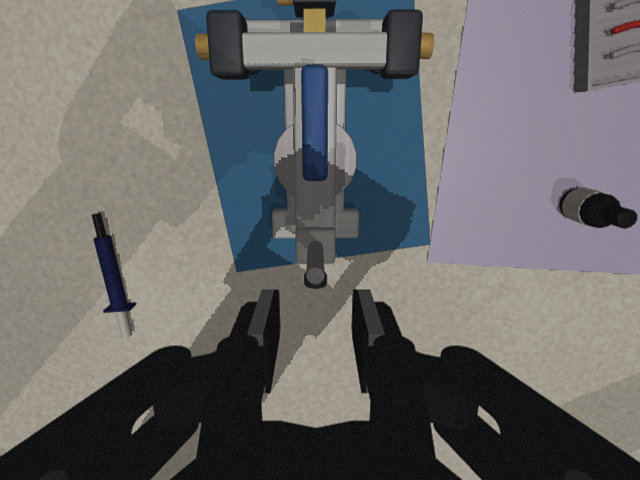

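The frame is in place: pin at (315,278), aligned between the pads. Descending and gripping the pin for the check.

play_rows --commands '[{"claw": 0.35, "dp": [0, 0.03, 0], "turn": 0}, {"claw": 0.35, "dp": [0, 0.03, 0], "turn": 0}, {"claw": 0.35, "dp": [0, 0.0165, 0], "turn": 0}, {"claw": 0.3, "dp": [0, 0.005, 0], "turn": 0}, {"claw": 0.25, "dp": [0, 0, 0], "turn": 0}]'

```text
t: 23.6
ee_pos: [0.4955, -0.1987, 0.1248]
eef_rot: [-0.001, 0.0, -0.707, 0.707]
force: [-0.2, -0.7, 0.2]
gripper_width: 0.252
```

play_rows --commands '[{"claw": 0.2, "dp": [0, 0, 0], "turn": 0}, {"claw": 0, "dp": [0, 0, 0], "turn": 0}, {"claw": 0, "dp": [0, 0, 0], "turn": 0}, {"claw": 0, "dp": [0, 0, 0], "turn": 0}]'

```text
t: 24.1
ee_pos: [0.4957, -0.1985, 0.1255]
eef_rot: [-0.001, -0.0, -0.707, 0.707]
force: [-0.1, 3.5, 6.2]
gripper_width: 0.098
```

```bash
python3 st.py 2
```

```text
t 24.2 ee [ 0.49572 -0.19853  0.12552] sd [1.e-05 1.e-05 1.e-05] F [-0.12  3.22  5.98] w 0.099
[ 7.e-04 -1.e+00  4.e-04]
```

play_rows --commands '[{"claw": 0, "dp": [0.0004, 0, 0], "turn": 0}, {"claw": 0, "dp": [0, 0, 0], "turn": 0}]'

```text
t: 24.45
ee_pos: [0.4957, -0.1986, 0.1255]
eef_rot: [-0.001, -0.001, -0.707, 0.707]
force: [1.2, 3.4, 6.0]
gripper_width: 0.097
```

```bash
python3 st.py 2
```

```text
t 24.55 ee [ 0.49567 -0.19857  0.12552] sd [1.e-05 1.e-05 1.e-05] F [1.11 3.07 6.02] w 0.096
[ 7.e-04 -1.e+00  5.e-04]
```

play_rows --commands '[{"claw": 0, "dp": [0.0003, -0.0007, 0], "turn": 0}, {"claw": 0, "dp": [0, 0, 0], "turn": 0}]'

```text
t: 24.8
ee_pos: [0.4956, -0.1986, 0.1256]
eef_rot: [-0.001, -0.001, -0.707, 0.707]
force: [6.3, 1.7, 0.6]
gripper_width: 0.1
```

```bash
python3 st.py 2
```

```text
t 24.9 ee [ 0.4956  -0.19858  0.12558] sd [2.e-05 0.e+00 1.e-05] F [6.26 1.7  0.88] w 0.096
[ 5.e-04 -1.e+00  6.e-04]
```

play_rows --commands '[{"claw": 0, "dp": [-0.001, 0, 0], "turn": 0}, {"claw": 0, "dp": [-0.001, 0, 0], "turn": 0}, {"claw": 0, "dp": [-0.0008, 0, 0], "turn": 0}, {"claw": 0, "dp": [0, 0, 0], "turn": 0}]'

```text
t: 25.4
ee_pos: [0.4972, -0.1986, 0.1255]
eef_rot: [-0.0, 0.0, -0.707, 0.707]
force: [0.0, 2.5, 5.0]
gripper_width: 0.101
```

```bash
python3 st.py 2
```

```text
t 25.5 ee [ 0.49722 -0.19854  0.12552] sd [1.e-05 1.e-05 1.e-05] F [-0.22  2.53  4.99] w 0.101
[ 1.e-03 -1.e+00  3.e-04]
```

play_rows --commands '[{"claw": 0, "dp": [-0.0004, 0, 0], "turn": 0}, {"claw": 0, "dp": [0, 0, 0], "turn": 0}]'

```text
t: 25.75
ee_pos: [0.4976, -0.1986, 0.1255]
eef_rot: [-0.0, 0.0, -0.707, 0.707]
force: [-0.1, 2.1, 5.6]
gripper_width: 0.096
```

```bash
python3 st.py 2
```

```text
t 25.85 ee [ 0.49756 -0.19854  0.12553] sd [1.e-05 1.e-05 0.e+00] F [0.02 2.5  5.86] w 0.101
[ 9.e-04 -1.e+00  2.e-04]
```

play_rows --commands '[{"claw": 0, "dp": [-0.0004, -0.0006, 0], "turn": 0}, {"claw": 0, "dp": [0, 0, 0], "turn": 0}]'

```text
t: 26.1
ee_pos: [0.4977, -0.1985, 0.1256]
eef_rot: [-0.0, 0.0, -0.707, 0.707]
force: [-1.3, 1.9, 2.7]
gripper_width: 0.098
```

```bash
python3 st.py 2
```

```text
t 26.2 ee [ 0.49773 -0.1985   0.12555] sd [1.e-05 0.e+00 0.e+00] F [-0.75  1.62  3.12] w 0.102
[ 9.e-04 -1.e+00  1.e-04]
```

play_rows --commands '[{"claw": 0, "dp": [-0.0004, 0, 0], "turn": 0}, {"claw": 0, "dp": [0, 0, 0], "turn": 0}]'

```text
t: 26.45
ee_pos: [0.4983, -0.1985, 0.1256]
eef_rot: [-0.0, 0.0, -0.707, 0.707]
force: [-0.5, 0.9, 2.6]
gripper_width: 0.098
```

```bash
python3 st.py 2
```

```text
t 26.55 ee [ 0.4983  -0.1985   0.12556] sd [0. 0. 0.] F [-0.21  0.68  2.77] w 0.098
[ 8.e-04 -1.e+00  1.e-04]
```

play_rows --commands '[{"claw": 0, "dp": [-0.0003, 0, 0], "turn": 0}, {"claw": 0, "dp": [0, 0, 0], "turn": 0}]'

```text
t: 26.8
ee_pos: [0.4986, -0.1985, 0.1255]
eef_rot: [-0.0, 0.0, -0.707, 0.707]
force: [-0.6, 1.8, 2.8]
gripper_width: 0.1
```

```bash
python3 st.py 2
```

```text
t 26.9 ee [ 0.49862 -0.1985   0.12555] sd [2.e-05 2.e-05 3.e-05] F [-0.79  1.6   2.6 ] w 0.097
[ 8.e-04 -1.e+00  1.e-04]
```

play_rows --commands '[{"claw": 0, "dp": [-0.0003, 0, 0], "turn": 0}, {"claw": 0, "dp": [0, 0, 0], "turn": 0}]'

```text
t: 27.15
ee_pos: [0.4987, -0.1985, 0.1255]
eef_rot: [-0.0, 0.0, -0.707, 0.707]
force: [-1.7, 0.2, 3.6]
gripper_width: 0.1
```

```bash
python3 st.py 2
```

```text
t 27.25 ee [ 0.49873 -0.19847  0.12555] sd [1.e-05 2.e-05 1.e-05] F [-1.56  0.83  3.61] w 0.098
[ 8.e-04 -1.e+00  0.e+00]
```

play_rows --commands '[{"claw": 0, "dp": [-0.0002, 0, 0], "turn": 0}, {"claw": 0, "dp": [0, 0, 0], "turn": 0}]'

```text
t: 27.5
ee_pos: [0.4988, -0.1985, 0.1256]
eef_rot: [-0.0, -0.001, 0.707, -0.707]
force: [-3.7, 0.3, 5.2]
gripper_width: 0.101
```

```bash
python3 st.py 2
```

```text
t 27.6 ee [ 0.49878 -0.19847  0.12554] sd [1.e-05 1.e-05 2.e-05] F [-3.76  0.19  5.06] w 0.1
[ 9.e-04 -1.e+00 -0.e+00]
```

The play is now about 3.0 mm (0.4957 to 0.4987). Pushing fully forward.

play_rows --commands '[{"claw": 0, "dp": [0.001, 0.0003, 0], "turn": 0}, {"claw": 0, "dp": [0.001, 0, 0], "turn": 0}, {"claw": 0, "dp": [0.001, 0, 0], "turn": 0}, {"claw": 0, "dp": [0.0004, 0, 0], "turn": 0}, {"claw": 0, "dp": [0, 0, 0], "turn": 0}]'

```text
t: 28.22
ee_pos: [0.4959, -0.1985, 0.1256]
eef_rot: [-0.0, 0.0, -0.707, 0.707]
force: [0.9, 0.7, 5.0]
gripper_width: 0.1
```

```bash
python3 st.py 2
```

```text
t 28.325 ee [ 0.49593 -0.19852  0.12555] sd [0.e+00 1.e-05 0.e+00] F [1.01 1.18 4.98] w 0.099
[ 8.e-04 -1.e+00  2.e-04]
```

play_rows --commands '[{"claw": 0, "dp": [0.0004, 0, 0], "turn": 0}, {"claw": 0, "dp": [0, 0, 0], "turn": 0}]'

```text
t: 28.58
ee_pos: [0.4956, -0.1985, 0.1255]
eef_rot: [-0.001, -0.0, -0.707, 0.707]
force: [1.1, 2.1, 4.4]
gripper_width: 0.094
```

```bash
python3 st.py 2
```

```text
t 28.675 ee [ 0.49565 -0.19852  0.12552] sd [0.e+00 1.e-05 1.e-05] F [1.5  1.72 5.08] w 0.096
[ 8.e-04 -1.e+00  2.e-04]
```

play_rows --commands '[{"claw": 0, "dp": [0.0003, 0, 0], "turn": 0}, {"claw": 0, "dp": [0, 0, 0], "turn": 0}]'

```text
t: 28.92
ee_pos: [0.4956, -0.1985, 0.1255]
eef_rot: [-0.001, -0.0, -0.707, 0.707]
force: [5.0, 1.9, 3.6]
gripper_width: 0.097
```

```bash
python3 st.py 2
```

```text
t 29.025 ee [ 0.49561 -0.19854  0.12553] sd [0.e+00 0.e+00 2.e-05] F [5.02 1.77 3.57] w 0.1
[ 6.e-04 -1.e+00  3.e-04]
```

It is fully forward at 5 N. I'll ease most of the preload, open, rise clear and look.

play_rows --commands '[{"claw": 0, "dp": [-0.0003, -0.0004, 0], "turn": 0}, {"claw": 0.2, "dp": [0, 0, 0], "turn": 0}, {"claw": 0.35, "dp": [0, 0, 0], "turn": 0}, {"claw": 0.4, "dp": [0, -0.01, 0], "turn": 0}, {"claw": 0.4, "dp": [0, -0.04, 0], "turn": 0}]'

```text
t: 29.65
ee_pos: [0.4934, -0.1974, 0.174]
eef_rot: [-0.002, -0.002, 0.708, -0.706]
force: [0.0, -0.5, 0.4]
gripper_width: 0.398
```

play_rows --commands '[{"claw": 0.4, "dp": [0, -0.05, 0], "turn": 0}, {"claw": 0.4, "dp": [-0.04, -0.01, 0], "turn": 0}, {"claw": 0.4, "dp": [-0.034, 0, 0], "turn": 0}, {"claw": 0.4, "dp": [0, 0, 0], "turn": 0}, {"claw": 0.4, "dp": [0, 0, 0], "turn": 0}]'

```text
t: 30.28
ee_pos: [0.5687, -0.1983, 0.2356]
eef_rot: [-0.0, -0.001, 0.707, -0.707]
force: [-0.4, 0.3, -0.1]
gripper_width: 0.401
```

play_rows --commands '[{"claw": 0.4, "dp": [0, 0, 0], "turn": 0}, {"claw": 0.4, "dp": [0, 0, 0], "turn": 0}]'

```text
t: 30.52
ee_pos: [0.5687, -0.1985, 0.2358]
eef_rot: [-0.0, 0.0, -0.707, 0.707]
force: [-0.6, 0.6, 0.5]
gripper_width: 0.398
```

```bash
python3 rib.py; python3 -c "
from h import *
z=np.load('pics/wl.npz')
P=pts(z['d'],cam('wrist',bot.read_state()));m=(P[...,2]>.155)&(P[...,2]<.175)&(P[...,0]<.53)&(abs(P[...,1]+.197)<.03)&(z['d']>0)
print('pin',P[m].mean(0),P[m].max(0))
p,d,k,s=shot('scene');save('f',p);print(s['force'],s['gripper_width'])"
```

```text
[ 0.56874998 -0.19846203  0.2357848 ] 0.3982361017715903 [ 0.001  0.005 -0.007 -0.     0.    -0.001] [[-1.e+00 -1.e-04  4.e-04]
 [-4.e-04 -0.e+00 -1.e+00]]
rib 1574 depth med [ 0.5707 -0.198   0.1395] line [ 1.      0.0062  0.5693 -0.198 ] y -0.1914 -0.2047 x 0.5995 0.5388
red 413 depth med [ 0.6411 -0.1974  0.1534] line [ 0.0212  0.9998  0.6413 -0.1977] y -0.1911 -0.2049 x 0.646 0.6361
brass 287 depth med [ 0.6249 -0.198   0.1116] line [ 0.1633  0.9866  0.6246 -0.198 ] y -0.1924 -0.2043 x 0.6301 0.6185
pin [ 0.49476542 -0.1983777   0.16177898] [ 0.49898183 -0.19338849  0.16494001]
[-0.00343941 -0.07392251 -0.25898746] 0.4034629852714243
```

View pics/f.png

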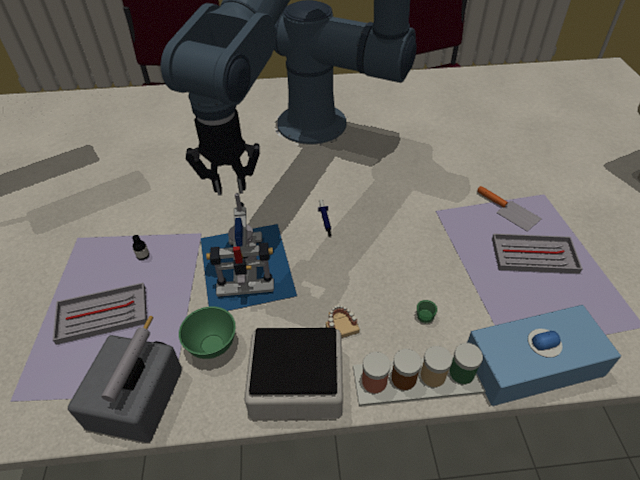

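The final scene view shows the articulator mid-mat at (240,265), the gripper clear above it, and the bystanders at their original pixels. The camera gap from insert to stop block is about 3.1 mm. Handing in.

```bash
python3 -c "
from h import *
print(bot.hand_in())"
```

```text
the job is handed in; nothing more can be done
None
```

The job is done and handed in at about 31 s of the 69 s. The articulator stands on the mat with about 3 mm of play, the frame pushed fully forward, and everything let go.

- **Placing:** I lifted it by the blue rib and set it down with light contact (about 4 N). Its final position is about 2 mm from the mat's centre by the camera.
- **First rock by the pin:** it met the stop at about 2.5 N, below the 4.5 N that would slide it, and went forward to its end. Free play was about 7.0 mm.
- **Stop:** I slid it about 4.2 mm forward, allowing for the give in the grip.
- **Check by the pin:** the play came out at about 3.0 mm, stopping at about 3.7 N against the stop. I then pushed the frame fully forward at 5 N, let go and rose clear.

**Last checks:**
- The camera gap from the insert to the stop block is about 3.1 mm, which agrees with the 3.0 mm felt at the pin.
- The camera put the stop's travel at 4.7 mm against the arm's 4.2 mm, which is within the camera's accuracy.
- The wrist force is about zero with the gripper open and clear, and the bystanders look unmoved.

**Disagreements:**
- While holding the pin I saw stray vertical forces of up to about 7 N, which I eased as they appeared.
- One batch of moves was refused for a missing "turn" key, and nothing moved.

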